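# Lift the sealed bottle carrier out of the analyser and hold it level

## Task

The test run is over. Slide the analyser's bay cover fully open, take the bottle carrier by its orange handle and lift it, without tipping it, straight up until its underside is a few centimetres clear of the machine's top. Finish while still holding it there over the bay, level and still, with all three bottles in their places, so that the seals can be checked; keep the fingers off the bottles and leave everything else on the bench alone.

Things in the scene. Friction and masses are not known exactly. Their poses are not given: they have to be found in the camera images.
- analyser: white benchtop analyser, fixed; 270 (x) x 405 (y) mm, flat top deck 145 mm above the bench. Origin: centre of its underside; -x is its front (blue fascia), +y runs along its length towards the bay end, z up. On the deck two rails along y, 12 mm high and 10 mm wide, 84 mm either side of the bay's centre line; a console along the back edge of the -y half, rising at most 45 mm above the deck
- bay (a point): centre of the mouth of the carrier bay, level with the deck; same axes as the analyser, of which it lies at x -10, y +92.5, z +145 mm. The bay is 134 (x) x 176 (y) mm with upright walls, its floor 115 mm below the deck; 10 mm high ribs on the floor leave 116 x 160 mm round the carrier's foot
- cover (a joint): travel of the bay cover in m: 0 = bay wholly covered, 0.185 = fully open at its end stop. It slides along the analyser's -y, on to the other half of the deck; about 2 N of friction, no spring, stays where it is left. The cover is a 150 (x) x 190 (y) mm blue frame with a clear window, its upper face 9 mm above the deck
- cover_pull (a point): middle of the cover's dark pull bar, which travels with the cover: a 12 x 12 mm square bar, 116 mm long, along the analyser's x, carried on a post at each end; this point is at the centre of the bar, 35 mm above the deck and 26 mm above the cover's upper face (20 mm free below the bar)
- carrier: grey four-place bottle carrier, loose, standing in the bay under the cover; foot 108 (x) x 150 (y) x 30 mm with four round pockets at x +-27, y +-48 mm, three filled and the one at x +27, y -48 empty, so it is not quite balanced; alone 250 g, about 490 g with bottles (each varies). A thin spine and two 10 mm posts in the middle carry the orange handle. Origin: centre of its underside; z up; its axes lie within 2 degrees of the analyser's at the start
- handle (a point): centre of the carrier's orange handle, 105 mm above the carrier's underside on its middle (10 mm below the deck at the start): a flat-sided bar 14 mm wide (x), 76 mm long (y), 16 mm high; the bottle tops are 34 mm below its centre
- bottle_red: sealed white sample bottle with a red cap and a yellow seal strip over it, 40 mm diameter, 65 mm high, about 80 g (varies), standing loose in one of the carrier's round pockets, its underside 6 mm above the carrier's. Origin: centre of its underside; z up
- bottle_blue: sealed white sample bottle with a blue cap and a yellow seal strip over it, 40 mm diameter, 65 mm high, about 80 g (varies), standing loose in one of the carrier's round pockets, its underside 6 mm above the carrier's. Origin: centre of its underside; z up
- bottle_green: sealed white sample bottle with a green cap and a yellow seal strip over it, 40 mm diameter, 65 mm high, about 80 g (varies), standing loose in one of the carrier's round pockets, its underside 6 mm above the carrier's. Origin: centre of its underside; z up
- cup_a: bystander: lidded clear specimen cup with a violet strip, 67 mm diameter, 72 mm high; origin under its centre
- cup_b: bystander: lidded clear specimen cup with an orange strip, 67 mm diameter, 72 mm high; origin under its centre
- sanitiser: bystander: white bottle with blue cap, 60 mm diameter, 150 mm high; origin under its centre
- seal_roll: bystander: yellow roll, 76 mm diameter, 25 mm high, lying flat; origin under its centre
- marker: bystander: black pen with blue cap, about 130 mm long, 14 mm thick, along its x; origin under its barrel

How it is judged:
By the outcome, as a careful person would: the job done as asked, in the order asked, and still so for the second after the job is handed in, while the arm keeps its last pose, push and grip.
It also fails if it takes over 54 s, if anything falls off the work surface, if the arm or the gripper's body presses on something with over 40 N, if the wrist force passes 120 N, or if a joint passes its speed limit or range.

## Robot

A 6-joint arm with a two-finger parallel gripper is mounted at the origin on the work surface. World frame = base frame: x ahead of the robot, y to its left, z up, the work surface at z = 0. Lengths are in m, angles in degrees, forces in N, time in s.
With the tool pointing down it reaches from about 0.325 to 0.9 m from the base axis. Payload 6.1 kg.
Tool frame: the origin (TCP) lies midway between the tips of the shut fingers; the grasp point (between the pads) lies behind it (env.tcp_to_grasp is the z of the grasp point in the tool frame, in m); z points along the fingers, y is the line along which they close (so a half turn about z gives the same grasp; the last joint's range is limited). The gripper opens to 85 mm and grips with 20 to 120 N. Pads are 22 mm wide; open, the fingers measure 114 mm over their backs; the gripper's body (76 mm by 85 mm) begins 54 mm behind the grasp point. The pads swing forward as they close: fully open they stand 13 mm farther back than shut.
Start: joints at [68.577, 12.628, 87.462, -0, 79.91, -7.225], TCP at [0.153, 0.606, 0.231] pointing down, gripper open.
Joint ranges: [-170.65, 170.65], [-52.31, 119.04], [5.05, 147.46], [-71.25, 251.25], [11.57, 151.72], [-153.62, 153.62]. Speed limits (degrees/s): [147.25, 147.25, 172.46, 180, 180, 180].

## Interface

Orientations are given as a 3x3 rotation matrix whose columns are the frame's x, y, z axes.
In Python, from plant import env gives the robot as it stands. Calls block until the motion is done:
- env.move_to(position, orientation): joint-space move of the TCP to a pose.
- env.servo_line(position, rotation=None, rate=0.15): straight line of the TCP; rotation=None keeps the orientation; rate is the mean speed in m/s.
- env.goto_joints(angles): joint-space move.
- env.let_go() and env.clamp(newtons=None): open the fingers fully, or close them until they stop; newtons is the grip in N (None keeps the last).
- env.dwell(seconds).
- env.inverse_kinematics(position, orientation): joint angles nearest the present ones, or None.
- env.get_state(): the state.
- env.grab_frame(name): name is "side" or "top"; returns the picture (420x560x3 uint8, red, green, blue); there is no depth.
- env.calibration(name): a dict with "mtx" (3x3 intrinsics, pixels), "k1" (the pictures are not rectified: a ray, as slopes to the right and down, at radius r is drawn at 1 + k1 r^2 times it, then the intrinsics apply), "rvec" (rotation vector, rad) and "tvec" (3), from world to camera coordinates, as OpenCV has them. Camera axes: x right, y down, z forward; pixel columns grow to the right and rows downward; lengths in m; the calibration is good to about 2 mm. A picture is of the moment at which its call begins. calibration takes no time and is no camera call.
A pose or a line that the arm cannot do raises env.MotionError and nothing moves.
- env.finish_job(): hands the job in; it is judged then, once.
The state is a dict: "time_s": time; "q": joint angles; "joint_velocities": joint speeds; "joint_efforts": joint torques, N m; "tool_pos": TCP position; "tcp_rot": TCP orientation; "contact_force": force on the tool from outside, world axes, zero at the start; "ft_torque": the same for the moment, N m; "opening": finger opening in m; "grip_force": force on a finger pad.
Only numpy, scipy, OpenCV 4.12 (cv2) and the standard library are available. Lean on these libraries where they do the work, as an engineer would, in place of code of your own. Each camera call takes 0.05 s, during which the arm holds its last target. There are 200 camera calls.

## Working session

There is one attempt and no reset: what is moved stays moved. The work goes in short steps, each a Python script; the robot and the scene stay as the last script left them, time stands still between calls to the robot, and variables do not carry over. Pictures are saved under pics/ and viewed, at most 10 in all, crops included, and the job is handed in when it is done.

```bash
mkdir -p pics; ls; python3 - <<'E'
from plant import env
import cv2
for n in("top","side"):
    cv2.imwrite(f"pics/{n}0.png",env.grab_frame(n)[:,:,::-1]); c=env.calibration(n); print(n,c)
print(env.tcp_to_grasp, env.get_state())
E
```

```text
pics
top {'mtx': array([[382.86293392,   0.        , 277.48114373],
       [  0.        , 382.86293392, 210.43622492],
       [  0.        ,   0.        ,   1.        ]]), 'k1': -0.07351762639511218, 'rvec': array([ 2.16480186, -2.04232052,  0.22481912]), 'tvec': array([-0.03292247,  0.51724373,  1.01823389])}
side {'mtx': array([[401.83908386,   0.        , 278.55514365],
       [  0.        , 401.83908386, 213.04445054],
       [  0.        ,   0.        ,   1.        ]]), 'k1': -0.08157545359611455, 'rvec': array([ 0.5698407 ,  2.68628301, -1.1109837 ]), 'tvec': array([ 0.46551323, -0.03870995,  1.31766192])}
-0.0187 {'time_s': 0.1, 'q': array([ 6.85771797e+01,  1.26743919e+01,  8.75213804e+01,  2.86783090e-04,
        7.99099288e+01, -7.22607691e+00]), 'joint_velocities': array([-0.06057251, -0.16323154, -0.16139263,  0.05786003, -0.09523552,
       -0.02275571]), 'joint_efforts': array([ 4.67821574e-04, -4.98239994e+01, -3.90551269e+01, -1.74828710e-04,
        5.51636709e-03,  5.54271014e-05]), 'tool_pos': array([0.15308843, 0.60537911, 0.23024892]), 'tcp_rot': array([[-9.69458995e-01,  2.45252518e-01, -6.78407378e-04],
       [ 2.45253342e-01,  9.69457506e-01, -1.71557219e-03],
       [ 2.36938726e-04, -1.82955857e-03, -9.99998298e-01]]), 'contact_force': array([0.4729289 , 0.11955496, 0.1333776 ]), 'ft_torque': array([ 0.01028211, -0.00652131, -0.02446551]), 'grip_force': 0.0, 'opening': 0.08549456851136017}
```

View pics/top0.png

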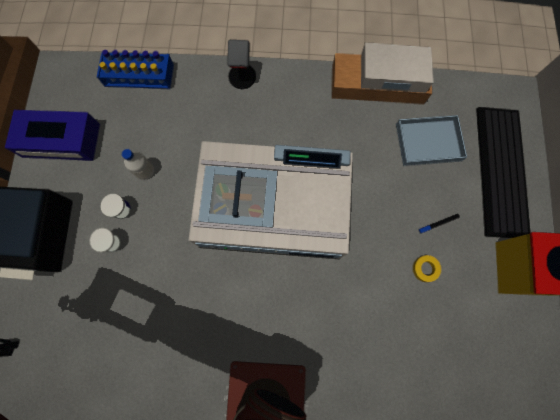

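View pics/side0.png

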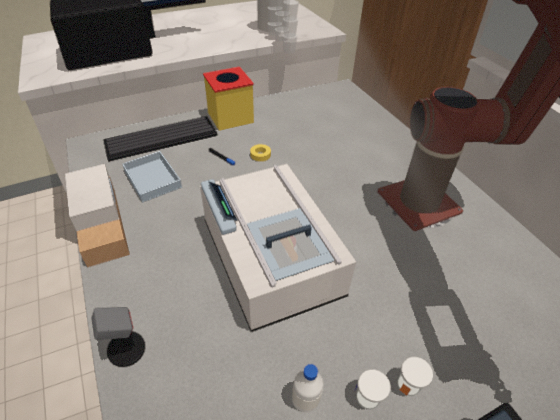

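The top view shows the analyser with its bay end to the left (+y) and its front facing the robot. The cover is around (239,195), the dark bar runs from (242,172) to (236,216), and the console is at (312,157). Next I'll measure the cover and bar from masks in both views.

```bash
cat > h.py <<'E'
from plant import env
import numpy as np, cv2
def cam(n):
    c=env.calibration(n); R=cv2.Rodrigues(np.array(c["rvec"]))[0]; return c,R,-R.T@c["tvec"]
def rays(n,px):
    c,R,o=cam(n); d=np.array([c["k1"],0,0,0,0.])
    u=cv2.undistortPoints(np.array(px,float).reshape(-1,1,2),c["mtx"],d)[:,0]
    return o,np.c_[u,np.ones(len(u))]@R
def plane(n,px,z):
    o,d=rays(n,px); return o+d*((z-o[2])/d[:,2])[:,None]
def tri(p1,p2):
    (o1,d1),(o2,d2)=rays("top",[p1]),rays("side",[p2])
    s=np.linalg.lstsq(np.c_[d1[0],-d2[0]],o2-o1,rcond=None)[0]
    a,b=o1+s[0]*d1[0],o2+s[1]*d2[0]; return (a+b)/2,np.linalg.norm(a-b)
def project(n,P):
    c,R,o=cam(n); return cv2.projectPoints(np.array(P,float).reshape(-1,1,3),np.array(c["rvec"]),np.array(c["tvec"]),c["mtx"],np.array([c["k1"],0,0,0,0.]))[0][:,0]
def blob(m,roi):  # largest component in roi x0,y0,x1,y1
    k=np.zeros(m.shape,np.uint8); x0,y0,x1,y1=roi; k[y0:y1,x0:x1]=m[y0:y1,x0:x1]
    cs,_=cv2.findContours(k,cv2.RETR_EXTERNAL,cv2.CHAIN_APPROX_NONE); c=max(cs,key=cv2.contourArea)
    out=np.zeros_like(k); cv2.drawContours(out,[c],-1,1,-1); return c[:,0],out&k
def down(yawdir): # tool z down, tool y along yawdir (horizontal)
    y=np.r_[yawdir,0]/np.hypot(*yawdir); z=np.r_[0,0,-1.]; return np.c_[np.cross(y,z),y,z]
E
python3 - <<'E'
from h import *
T=cv2.imread("pics/top0.png");S=cv2.imread("pics/side0.png")
def rep(n,I,barroi,covroi):
    m=(I.max(2)<70).astype(np.uint8); c,k=blob(m,barroi)
    ys,xs=np.nonzero(k); px=np.c_[xs,ys]; P=plane(n,px,.183)[:,:2]
    r=cv2.minAreaRect(P.astype(np.float32)); print(n,"bar px",px.mean(0),len(px),"rect",r)
    i=I.astype(int); m=((i[:,:,0]-i[:,:,2]>18)&(i[:,:,0]>90)).astype(np.uint8); c,k=blob(m,covroi)
    r=cv2.minAreaRect(plane(n,c,.154)[:,:2].astype(np.float32)); print("cover",r,cv2.boundingRect(c)); return px.mean(0)
a=rep("top",T,(225,165,250,222),(190,155,285,235))
b=rep("side",S,(258,220,318,252),(235,205,340,285))
print(tri(a,b))
V=np.hstack([cv2.resize(T[130:270,170:370],None,fx=2,fy=2),cv2.resize(S[160:330,190:370],None,fx=2,fy=2)[:280]])
cv2.imwrite("pics/z0.png",V)
E
```

```text
top bar px [236.95719844 193.3463035 ] 257 rect ((0.5274296998977661, 0.09851627796888351), (0.017287151888012886, 0.11934827268123627), 87.79793548583984)
cover ((0.5308809280395508, 0.09949400275945663), (0.18631905317306519, 0.14807194471359253), 88.6856460571289) (199, 166, 78, 61)
side bar px [287.87931034 236.60344828] 116 rect ((0.5403544902801514, 0.11650745570659637), (0.022579096257686615, 0.11843983829021454), 87.357421875)
cover ((0.5778653621673584, 0.07738432288169861), (0.0, 0.0), 0.0) (268, 239, 1, 1)
(array([0.53373901, 0.10046963, 0.16624773]), np.float64(0.0031144028881281))
```

View pics/z0.png

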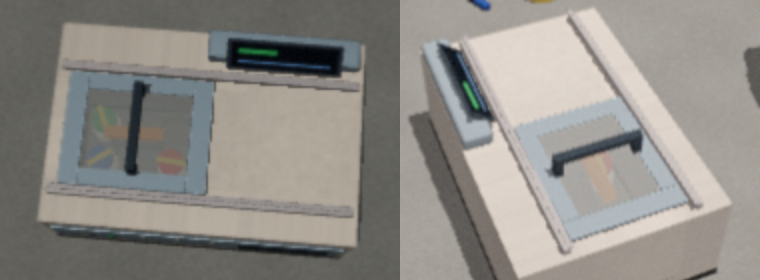

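The crop shows the cover closed over the bay, with a bar between two posts. The handle, in orange, and the red, blue and green caps show through the window. I'll check the estimate by reprojecting it and by comparing it with the deck corners.

```bash
python3 - <<'E'
from h import *
print("deck corners",plane("top",[(202.5,142),(190,240),(348.5,253),(351.5,151)],.145).round(3).tolist())
print("rails",plane("top",[(202,161.5),(349,173.5),(195,224.5),(346,235.5)],.157).round(3).tolist())
a=np.deg2rad(-1.7); R=np.array([[np.cos(a),-np.sin(a)],[np.sin(a),np.cos(a)]])
c=np.r_[.528,.0985]; P=[np.r_[c+R@[s*.058,0],.18] for s in(-1,0,1)]
print(project("side",P), "expect ends ~ (310,228),(267,239)")
print("top",project("top",P))
for p in [(.528,.0985,.3),(.535,.10,.3),(.52,-.1,.161)]:
  for d in [(0,1.),(0,-1.),(1.,0),(-1.,0)]: print(p,d,env.inverse_kinematics(p,down(d)))
E
```

```text
deck corners [[0.675, 0.209, 0.145], [0.409, 0.213, 0.145], [0.4, -0.189, 0.145], [0.673, -0.192, 0.145]]
rails [[0.616, 0.201, 0.157], [0.605, -0.184, 0.157], [0.448, 0.202, 0.157], [0.442, -0.179, 0.157]]
[[312.1532663  225.20911084]
 [290.51027907 231.686112  ]
 [268.09983151 238.38069962]] expect ends ~ (310,228),(267,239)
top [[234.80566343 216.31310094]
 [237.39226646 193.69752882]
 [239.93106181 171.68405278]]
(0.528, 0.0985, 0.3) (0, 1.0) [ 2.15240811e+00 -1.62720086e+00  9.54325830e+01 -2.54444375e-14
  8.61946179e+01 -8.78475919e+01]
(0.528, 0.0985, 0.3) (0, -1.0) [ 2.15240811e+00 -1.62720086e+00  9.54325830e+01 -2.54444375e-14
  8.61946179e+01  9.21524081e+01]
(0.528, 0.0985, 0.3) (1.0, 0) [ 2.15240811e+00 -1.62720086e+00  9.54325830e+01 -2.54444375e-14
  8.61946179e+01  2.15240811e+00]
(0.528, 0.0985, 0.3) (-1.0, 0) None
(0.535, 0.1, 0.3) (0, 1.0) [ 2.28392850e+00 -6.16876507e-01  9.44372550e+01 -2.54444375e-14
  8.61796215e+01 -8.77160715e+01]
(0.535, 0.1, 0.3) (0, -1.0) [ 2.28392850e+00 -6.16876507e-01  9.44372550e+01 -2.54444375e-14
  8.61796215e+01  9.22839285e+01]
(0.535, 0.1, 0.3) (1.0, 0) [ 2.28392850e+00 -6.16876507e-01  9.44372550e+01 -2.54444375e-14
  8.61796215e+01  2.28392850e+00]
(0.535, 0.1, 0.3) (-1.0, 0) None
(0.52, -0.1, 0.161) (0, 1.0) [-1.94217155e+01  3.14112115e+00  1.05781421e+02 -2.54444375e-14
  7.10774580e+01 -1.09421715e+02]
(0.52, -0.1, 0.161) (0, -1.0) [-1.94217155e+01  3.14112115e+00  1.05781421e+02 -2.54444375e-14
  7.10774580e+01  7.05782845e+01]
(0.52, -0.1, 0.161) (1.0, 0) [-1.94217155e+01  3.14112115e+00  1.05781421e+02 -2.54444375e-14
  7.10774580e+01 -1.94217155e+01]
(0.52, -0.1, 0.161) (-1.0, 0) None
```

```bash
python3 - <<'E'
from h import *
a=np.deg2rad(-1.5); ay=np.r_[-np.sin(a),np.cos(a)]; b=np.r_[.529,.099]; R=down(ay)
env.move_to(np.r_[b,.28],R); env.servo_line(np.r_[b,.164],rate=.1)
s=env.get_state(); print(s["tool_pos"],s["contact_force"])
env.clamp(30); s=env.get_state(); print(s["time_s"],s["opening"],s["grip_force"],s["tool_pos"],s["contact_force"])
cv2.imwrite("pics/grip.png",np.hstack([cv2.resize(env.grab_frame(n)[y:y+140,x:x+200,::-1],None,fx=2,fy=2) for n,x,y in(("top",150,120),("side",190,150))]))
E
```

```text
[0.52963371 0.09905284 0.1648927 ] [ 0.6479425  -0.01257869  0.47100815]
4.325 0.011496309589041088 31.87285602092743 [0.52904688 0.09914412 0.1641859 ] [-1.5843142   1.22571737  1.40128067]
```

View pics/grip.png

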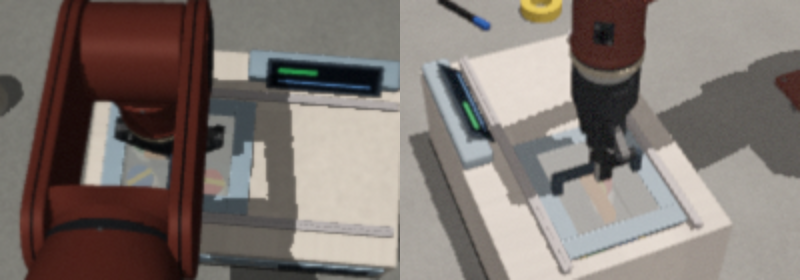

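The side view shows the fingers gripping the bar at about (605,165), and the 11.5 mm opening matches the 12 mm bar. Now I'll slide it open.

```bash
python3 - <<'E'
from h import *
a=np.deg2rad(-1.5); ay=np.r_[-np.sin(a),np.cos(a)]
p0=env.get_state()["tool_pos"]; 
def go(d,r): env.servo_line(p0-np.r_[ay,0]*d,rate=r)
go(.09,.1); s=env.get_state(); print(s["contact_force"],s["opening"])
go(.178,.1)
for d in np.arange(.180,.196,.002):
    go(d,.03); s=env.get_state(); f=s["contact_force"]
    print(round(d,3),round(float((p0-s["tool_pos"])[:2]@ay),4),f.round(1),round(s["opening"],4))
    if f[1]>10: break
print(s["time_s"],s["tool_pos"])
E
```

```text
[ 3.46470848 -1.24273429 -0.51943186] 0.011144954354998765
0.18 0.1781 [ 5.8  4.1 -0.6] 0.0117
0.182 0.1782 [ 5.8 12.1  0.6] 0.0115
7.0083 [ 0.52500031 -0.07896035  0.16418291]
```

```bash
python3 - <<'E'
from h import *
s=env.get_state();p=s["tool_pos"]
for d in (.002,.005,.008):
    env.servo_line(p+np.r_[.001,-d,0],rate=.03); s=env.get_state(); print(s["tool_pos"],s["contact_force"].round(1))
    if s["contact_force"][1]>25: break
bar=s["tool_pos"]
env.servo_line(bar,rate=.03); env.let_go(); env.servo_line(np.r_[bar[:2],.30],rate=.15)
a=np.deg2rad(-1.2)
env.move_to(np.r_[.45,-.22,.36],down(np.r_[np.cos(a),np.sin(a)]))
print(env.get_state()["time_s"])
for n in("top","side"): cv2.imwrite(f"pics/{n}1.png",env.grab_frame(n)[:,:,::-1])
T=cv2.imread("pics/top1.png");S=cv2.imread("pics/side1.png")
cv2.imwrite("pics/z1.png",np.hstack([cv2.resize(T[130:270,170:370],None,fx=2,fy=2),cv2.resize(S[160:300,190:370],None,fx=2,fy=2)]))
E
```

```text
[ 0.52500408 -0.07893771  0.16416912] [-3.6  5.6  4.5]
[ 0.52502238 -0.07898128  0.16415936] [-2.5 17.   6.3]
[ 0.52498057 -0.07903807  0.16414105] [-3.3 26.7 10.1]
11.0833
```

View pics/z1.png

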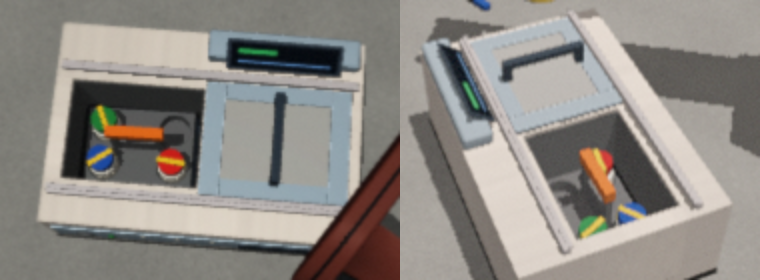

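The cover is on its end stop: force rose with no motion, and its edge sits just past the bay's edge at crop x≈199. The bay is clear, with the orange handle at crop (133,133) and three caps around it. The empty pocket is at the upper right, as expected. Now I'll measure the handle.

```bash
python3 - <<'E'
from h import *
C={}
for n,roi in(("top",(190,160,275,235)),("side",(240,205,340,285))):
    I=cv2.imread(f"pics/{n}1.png"); H=cv2.cvtColor(I,cv2.COLOR_BGR2HSV)
    m=cv2.inRange(H,(5,150,110),(16,255,255))//255; c,k=blob(m,roi)
    ys,xs=np.nonzero(k); px=np.c_[xs,ys]; C[n]=px.mean(0)
    print(n,len(px),C[n],cv2.minAreaRect(plane(n,c,.143)[:,:2].astype(np.float32)), plane(n,[C[n]],.14))
print(tri(C["top"],C["side"]))
I=cv2.imread("pics/top1.png"); H=cv2.cvtColor(I,cv2.COLOR_BGR2HSV)
for nm,lo,hi in(("red",(0,150,60),(4,255,255)),("green",(45,100,40),(85,255,255)),("blue",(100,130,40),(125,255,255))):
    c,k=blob(cv2.inRange(H,lo,hi)//255,(195,165,272,225)); print(nm,plane("top",[cv2.minEnclosingCircle(c)[0]],.101).round(4),len(c))
# bay mouth from dark mask
c,k=blob((I.max(2)<110).astype(np.uint8),(195,160,271,230)); print("bay",cv2.minAreaRect(plane("top",c,.145)[:,:2].astype(np.float32)))
i=I.astype(int); m=((i[:,:,0]-i[:,:,2]>18)&(i[:,:,0]>90)).astype(np.uint8); c,k=blob(m,(262,168,352,240))
print("cover",cv2.minAreaRect(plane("top",c,.154)[:,:2].astype(np.float32)))
E
```

```text
top 177 [236.50847458 195.81355932] ((0.532489001750946, 0.10491517186164856), (0.016789475455880165, 0.07623393833637238), 0.21968010067939758) [[0.53260431 0.10522349 0.14      ]]
side 206 [288.38834951 246.63106796] ((0.5376753807067871, 0.11145178973674774), (0.087275430560112, 0.027988644316792488), 82.3619613647461) [[0.53696862 0.10884977 0.14      ]]
(array([0.53445066, 0.10547144, 0.13491459]), np.float64(0.0013298321261773043))
red [[0.4978 0.0579 0.101 ]] 23
green [[0.556  0.1605 0.101 ]] 22
blue [[0.4994 0.1485 0.101 ]] 23
bay ((0.5307924747467041, 0.10476107895374298), (0.17453479766845703, 0.1317964792251587), 88.96776580810547)
cover ((0.5264537334442139, -0.07963930815458298), (0.1876867711544037, 0.14873619377613068), 88.71321868896484)
```

```bash
python3 - <<'E'
from h import *
a=np.deg2rad(-.5); R=down(np.r_[np.cos(a),np.sin(a)]); g=np.r_[.5330,.1120]
env.move_to(np.r_[g,.26],R); env.servo_line(np.r_[g,.1175],rate=.08); env.dwell(.2)
s=env.get_state(); print(s["tool_pos"],s["contact_force"].round(1))
if np.abs(s["contact_force"]).max()>8: raise SystemExit
env.clamp(80); s=env.get_state(); print(s["opening"],s["grip_force"],s["tool_pos"],s["contact_force"].round(1),s["ft_torque"].round(2))
env.servo_line(np.r_[g,.1375],rate=.03); env.dwell(.2)
s=env.get_state(); print(s["time_s"],s["opening"],s["tool_pos"],s["contact_force"].round(1),s["ft_torque"].round(2))
for n in("top","side"): cv2.imwrite(f"pics/{n}2.png",env.grab_frame(n)[:,:,::-1])
T=cv2.imread("pics/top2.png");S=cv2.imread("pics/side2.png")
cv2.imwrite("pics/z2.png",np.hstack([cv2.resize(T[130:270,170:370],None,fx=2,fy=2),cv2.resize(S[160:300,190:370],None,fx=2,fy=2)]))
E
```

```text
[0.53318758 0.1120201  0.1177895 ] [-0.2  0.5 -0.3]
0.012793225542235909 79.24770712852478 [0.5331956  0.11196417 0.11746448] [ 1.  -0.5 -0.9] [ 0.04 -0.27 -0.03]
16.3333 0.01254401365997692 [0.53280581 0.11198681 0.13723149] [-1.1 -0.2 -4.7] [-0.04 -0.12 -0.02]
```

View pics/z2.png

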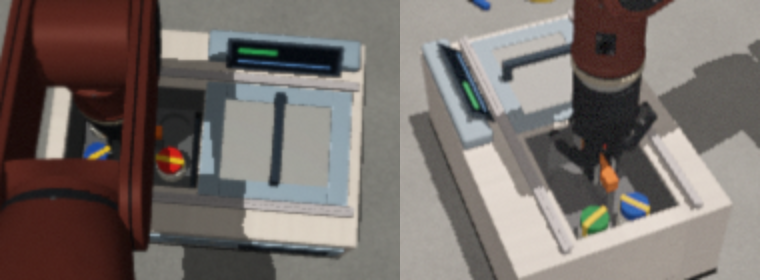

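The carrier hangs free: 4.7 N matches about 0.49 kg, and the green and blue caps at (595,218) and (635,205) are in place. I'll raise it the rest of the way.

```bash
python3 - <<'E'
from h import *
g=np.r_[.5330,.1120]
env.servo_line(np.r_[g,.2745],rate=.06); env.dwell(.5)
s=env.get_state(); print(s["time_s"],s["opening"],s["tool_pos"],s["tcp_rot"].round(4).tolist(),s["contact_force"].round(1),s["ft_torque"].round(2))
S=env.grab_frame("side")[:,:,::-1]; T=env.grab_frame("top")[:,:,::-1]; cv2.imwrite("pics/side3.png",S);cv2.imwrite("pics/top3.png",T)
cv2.imwrite("pics/z3.png",np.hstack([cv2.resize(T[140:280,150:290],None,fx=2.8,fy=2.8),cv2.resize(S[160:300,230:370],None,fx=2.8,fy=2.8)]))
E
```

```text
19.3667 0.012994452497576973 [0.53300739 0.11200815 0.2745063 ] [[0.0088, 1.0, -0.0], [1.0, -0.0088, 0.0], [0.0, -0.0, -1.0]] [-0.3  0.2 -5.4] [-0.05 -0.03  0.02]
```

View pics/z3.png

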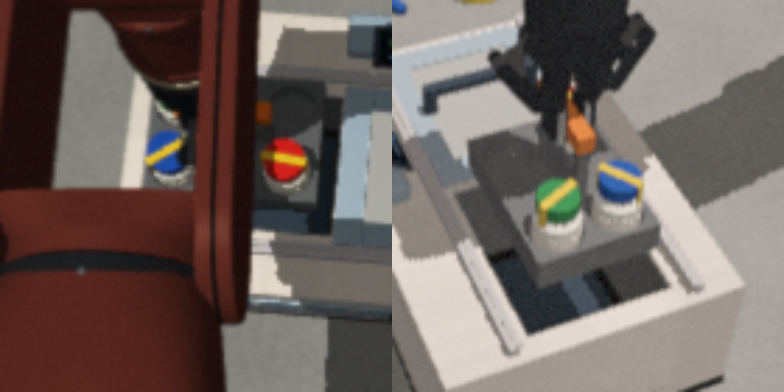

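The view shows the carrier over the bay with all three bottles seated. I'll check level by comparing its foot corners with the positions predicted for a level carrier.

```bash
python3 - <<'E'
from h import *
a=np.deg2rad(-.7); R=np.array([[np.cos(a),-np.sin(a)],[np.sin(a),np.cos(a)]])
z=.135-.105+.157
for dx,dy,h,o in((.054,.075,.03,(532,262)),(-.054,.075,.03,(658,222)),(.054,-.075,.03,(468,142)),(.054,.075,0,(540,284)),(-.054,.075,0,(660,240))):
    P=np.r_[np.r_[.533,.105]+R@[dx,dy],z+h]; q=project("side",[P])[0]
    print((q-[230,160])*2.8,"obs",(o[0]-392+392 if 0 else o[0]-392,o[1]))
I=cv2.imread("pics/top3.png");H=cv2.cvtColor(I,cv2.COLOR_BGR2HSV); S=cv2.imread("pics/side3.png");HS=cv2.cvtColor(S,cv2.COLOR_BGR2HSV)
lo,hi=(100,130,40),(125,255,255)
c1,_=blob(cv2.inRange(H,lo,hi)//255,(195,180,222,215)); c2,_=blob(cv2.inRange(HS,lo,hi)//255,(300,210,325,240))
print("blue cap",tri(cv2.minEnclosingCircle(c1)[0],cv2.minEnclosingCircle(c2)[0]),"expect z ~",z+.071)
c,_=blob(cv2.inRange(H,(0,150,60),(4,255,255))//255,(240,185,265,210)); print("red",plane("top",[cv2.minEnclosingCircle(c)[0]],z+.071))
E
```

```text
[146.65418563 261.76195146] obs (140, 262)
[269.32824243 221.20372797] obs (266, 222)
[ 75.49378529 136.9644263 ] obs (76, 142)
[145.69322386 285.83966451] obs (148, 284)
[265.57045536 245.38885477] obs (268, 240)
blue cap (array([0.50210031, 0.15133633, 0.24044452]), np.float64(0.010157739999531444)) expect z ~ 0.258
red [[0.49690951 0.05803962 0.258     ]]
```

```bash
python3 -c "
from plant import env
s=env.get_state();print(s['time_s'],s['grip_force'],abs(s['joint_velocities']).max())
print(env.finish_job())"
```

```text
19.4667 78.70315432548523 0.33598235482613625
the job is handed in; nothing more can be done
None
```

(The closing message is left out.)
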